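# Seal the reference block in its dry box

## Task

Put the small square reference block that lies to the right of the open dry box back into the box and let it lie flat on the floor of the box, swing the door shut on its seal, then turn the T-handle clockwise as far as it goes so that the latch draws the door down tight. Do not disturb the other things on the bench.

Things in the scene. Friction and masses are not known exactly. Their poses are not given: they have to be found in the camera images.
- enclosure: grey gasketed metal box fixed to the bench, lying on its back, door on top; outside 240 (x) x 220 (y) x 88 mm high, inside 230 x 210 mm. Origin: centre of the underside; z up. The door's hinge runs along x on the +y side; the latch is at the -y side, where a steel keeper juts 22 mm in from the wall just below the rim, from x = -16 to +42 mm
- box_floor (a point): centre of the flat floor inside the box, 8 mm above its underside (80 mm below the rim); axes as the box
- door_hinge (a point): middle of the door's hinge axis, 116 mm towards +y of the box centre and 92 mm above its underside; turns with the door: x along the hinge, -y from the hinge to the free edge (231 mm away), z out of the outer face. The door is 252 mm wide along the hinge, its plate 5 mm thick (z = 0 to 5 mm)
- door_push (a point): a place on the outer face of the door that is good to push on, clear of the handle: 195 mm from the hinge axis, 75 mm towards -x from the middle of the door (the handle is at the middle, 176 mm from the hinge); 36 mm short of the free edge
- door (a joint): angle of the door in rad: 0 drawn fully tight on the frame, about 0.02 when it merely lies shut on the uncompressed seal, 1.57 upright; it starts about upright. A stiff hinge keeps it where it is left (about 0.5 N m); the seal at the free edge pushes back with up to about 15 N over its last 4.5 mm
- handle_grip (a point): centre of the black T-bar of the latch, on its turning axis; the bar is 84 mm long (along this point's y), 16 mm wide (x), 18 mm high (z), and its centre stands 38 mm above the door's outer face, on a 16 mm stem. Turns with the handle and the door
- handle (a joint): turn of the T-handle in rad, clockwise seen from outside the door: 0 to 0.2 unlatched (bar about square to hinge), 1.5 at its stop (bar parallel to hinge). Stays where left; needs 0.1 to 0.3 N m. Its 42 mm tongue inside the door slides under the keeper from 0.5 on and draws the door down, tight from 1.3. If turned past 0.4 with the door open, the tongue lands on the keeper and the door cannot shut
- ref_block_center (a point): centre of the loose light-grey reference block on the bench to the right of (-y from) the box, 40 x 40 x 18 mm, 0.23 kg, lying flat on the bench; z up, its x and y along its sides
- oil_mid (a point): half-way up a small amber bottle with a black cap, 32 mm across, 77 mm tall, standing on the bench: bystander
- fan_mid (a point): middle of a feeler gauge fan, 72 x 94 x 12 mm, on the bench: bystander
- torch_mid (a point): middle of a black pocket torch, 31 x 105 x 31 mm, on the bench: bystander
- tape_mid (a point): middle of a roll of beige tape lying flat, 93 mm across, 24 mm high: bystander

How it is judged:
By the outcome, as a careful person would: the job done as asked, in the order asked, and still so for the second after the job is handed in, with the robot touching nothing.
It also fails if it takes over 67 s, if anything falls off the work surface, if the arm or the gripper's body presses on something with over 40 N, if the wrist force passes 120 N, or if a joint passes its speed limit or range.

## Robot

A 6-joint arm with a two-finger parallel gripper is mounted at the origin on a cart in front of the work surface, level with it; the furniture and walls round the work are solid. World frame = base frame: x ahead of the robot, y to its left, z up, the work surface at z = 0. Lengths are in mm, angles in degrees, forces in N, time in s.
With the tool pointing down it reaches from about 350 to 850 mm from the base axis. Payload 8.1 kg.
Tool frame: the origin (TCP) lies midway between the tips of the shut fingers; the grasp point (between the pads) lies 19 mm behind it; z points along the fingers, x is the direction in which the jaws open and shut, and the axes are right-handed (so a half turn about z gives the same grasp; the last joint's range is limited). The gripper opens to 85 mm and grips with 20 to 120 N. Pads are 22 mm wide; open, the fingers measure 114 mm over their backs; the gripper's body (76 mm by 85 mm) begins 54 mm behind the grasp point. The pads swing forward as they close: fully open they stand 13 mm farther back than shut.
Start: joints at [-75.883, 7.471, 85.268, -0, 87.261, -4.893], TCP at [195.467, -567.272, 231.292] pointing down, gripper open.
Joint ranges: [-169.43, 169.43], [-51.17, 129.36], [1.28, 143.12], [-76.62, 256.62], [0, 156.53], [-152.29, 152.29]. Speed limits (degrees/s): [136.94, 136.94, 159.86, 180, 180, 180].

## Interface

Orientations are given as [roll, pitch, yaw] about the fixed x, y, z axes, in that order (R = Rz(yaw) Ry(pitch) Rx(roll)).
In Python, from bench import monitor, cams, r gives the robot as it stands.
- The arm moves only by the tool jog_arm, never from a script. Its arguments are lists of equal length, an entry for each row: "offset": the shift along the tool's x, y, z in mm, a list of three; "delta_rot": the turn, a rotation vector about the tool's x, y, z in degrees, a list of three; "jaw": the opening in per cent of the stroke, from 0 (shut) to 100 (fully open). In form: {"offset": [[x, y, z], ...], "delta_rot": [[rx, ry, rz], ...], "jaw": [jaw, ...]}. A call has 1 to 20 rows; each row shifts and turns the pose as measured when the row begins, along the tool's axes as they then stand; what a row does not reach is not made up. A row lasts 1/10 s, in which the tool goes at most 50 mm and 8.59 degrees, less where a joint would pass 70% of its speed; a pose out of reach is approached as far as the arm can. A call is refused whole if a number of a shift passes 50 or a number of a turn 8.59, either way. A call with a gripper value outside its range is refused whole. The fingers move at their own pace and stop on an object; "newtons" is the grip in N (left out, the last holds). Time passes only in rows, so rows that do not move let the fingers close. It gives the time, the measured TCP pose, the force and the opening at its end, in the units of the state.
- monitor.sense(): the state, without advancing time (a new reading comes with each control period).
- cams.snapshot(name): name is "scene" or "top" or "wrist"; returns (picture, depth): 480x640x3 uint8, red, green, blue; 480x640 float32, mm along the optical axis (not along the pixel's ray), 0 where there is no reading.
- cams.camera_model(name): a dict with "K" (3x3 intrinsics, pixels), "k1" (the pictures are not rectified: a ray, as slopes to the right and down, at radius r is drawn at 1 + k1 r^2 times it, then the intrinsics apply), "camera_from_world" (4x4, takes a point from world to camera coordinates). Camera axes: x right, y down, z forward; pixel columns grow to the right and rows downward; lengths in mm; the calibration is good to about 2 mm. A picture is of the moment at which its call begins: read the wrist's pose just before it. camera_model takes no time and is no camera call; for the wrist camera it gives the pose at the moment of the call.
- r.hand_in(): hands the job in, once; it reports no verdict.
The state is a dict: "time": time; "joint_pos": joint angles; "qd": joint speeds; "joint_efforts": joint torques, N m; "tool_pos": TCP position; "tcp_rot": TCP orientation; "ft_force": force on the tool from outside, world axes, zero at the start; "wrist_torque": the same for the moment, N m; "finger_gap": finger opening in mm.
Only numpy, scipy, OpenCV 4.12 (cv2) and the standard library are available. Lean on these libraries where they do the work, as an engineer would, in place of code of your own. Each camera call takes 0.05 s, during which the arm holds its last target.

## Working session

There is one attempt and no reset: what is moved stays moved. The work goes in short steps, Python scripts to look and compute and a tool call to move; the robot and the scene stay as the last step left them, time stands still between calls to the robot, and variables do not carry over. Pictures are saved under pics/ and viewed, and the job is handed in when it is done.

Besides the shell and the picture viewer there is one more tool, called after "Call:" by a JSON object that holds its "method" and its "body", one argument or row to a line. jog_arm: Moves the arm, as the interface text tells. Its arguments: {"type":"object","properties":{"offset":{"type":"array","items":{"type":"array","items":{"type":"number"}}},"delta_rot":{"type":"array","items":{"type":"array","items":{"type":"number"}}},"jaw":{"type":"array","items":{"type":"number"}},"newtons":{"type":"number"}},"required":["offset","delta_rot","jaw"]}

```bash
mkdir -p pics; ls; cat > h.py <<'E'
import numpy as np, cv2
from bench import monitor, cams, r
from scipy.spatial.transform import Rotation as R
def snap(name,fn):
    m=cams.camera_model(name); p,d=cams.snapshot(name)
    cv2.imwrite(f'pics/{fn}.png',p[:,:,::-1]); np.savez(f'pics/{fn}.npz',p=p,d=d,K=m['K'],k1=m['k1'],T=m['camera_from_world'])
def ray(fn,u,v):
    z=np.load(f'pics/{fn}.npz');K=z['K'];k1=float(z['k1'])
    D=np.array([k1,0,0,0,0.])
    xy=cv2.undistortPoints(np.array([[[u,v]]],float),K,D)[0,0]
    return z,np.array([xy[0],xy[1],1.])
def px(fn,u,v,zw=None):
    z,c=ray(fn,u,v);T=z['T'];Ri=T[:3,:3].T;o=-Ri@T[:3,3]
    w=Ri@c
    if zw is not None: return o+w*(zw-o[2])/w[2]
    return o+w*z['d'][int(round(v)),int(round(u))]
def cloud(fn):
    z=np.load(f'pics/{fn}.npz');d=z['d'];vv,uu=np.mgrid[0:480,0:640]
    xy=cv2.undistortPoints(np.stack([uu,vv],-1).reshape(-1,1,2).astype(float),z['K'],np.array([float(z['k1']),0,0,0,0]))[:,0]
    c=np.c_[xy,np.ones(len(xy))]*d.reshape(-1,1);T=z['T']
    w=(c-T[:3,3])@T[:3,:3]
    w[d.reshape(-1)==0]=np.nan
    return w.reshape(480,640,3)
E
python3 - <<'E'
from h import *
s=monitor.sense();print({k:np.round(v,3) for k,v in s.items()})
snap('scene','s0');snap('top','t0');snap('wrist','w0')
E
```

```text
pics
{'time': np.float64(0.0), 'joint_pos': array([-75.884,   7.516,  85.331,  -0.   ,  87.263,  -4.894]), 'qd': array([-0.038, -0.028, -0.106, -0.078,  0.079, -0.009]), 'joint_efforts': array([ 1.0000e-03, -5.6940e+01, -5.0054e+01,  0.0000e+00,  1.5000e-02,
        0.0000e+00]), 'tool_pos': array([ 195.306, -566.718,  230.215]), 'tcp_rot': array([-1.79991e+02,  1.10000e-01, -7.09900e+01]), 'ft_force': array([ 0.098,  0.336, -0.403]), 'wrist_torque': array([-0.03 , -0.003,  0.011]), 'finger_gap': np.float64(85.21)}
```

View pics/s0.png

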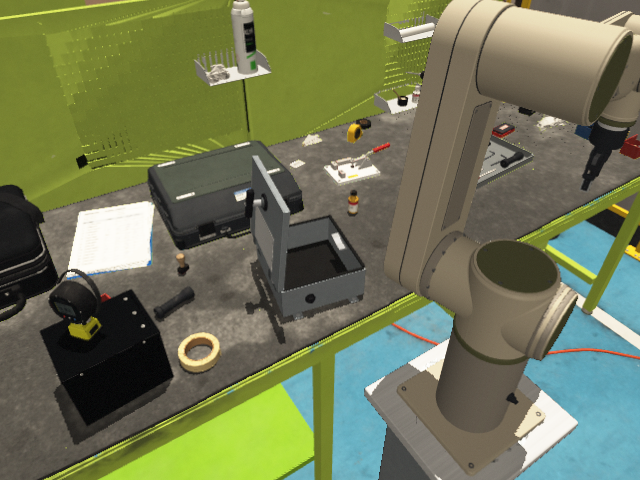

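View pics/t0.png

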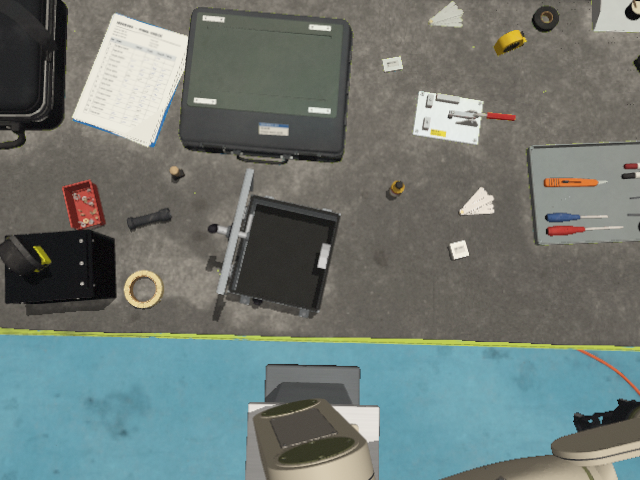

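View pics/w0.png

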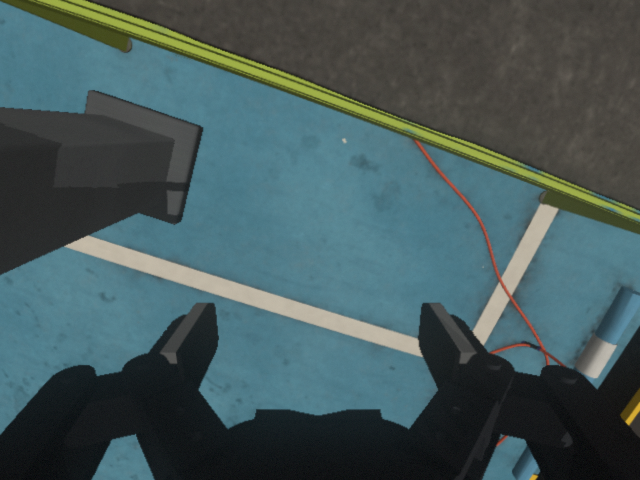

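The top view shows the box at about (285,252) with its door upright on the left (T-handle at about (218,262)). The light block is at (458,249), the bottle at (397,187) and the fan at (478,202). Next I'll measure these.

```bash
python3 - <<'E'
from h import *
W=cloud('t0')
for n,u,v in [('block',458,249),('rimTR',338,210),('rimBR',322,310),('bottle',397,187),('fan',478,205),('floor',275,250),('handle',212,265)]:
    print(n,px('t0',u,v).round(1), W[v,u].round(1))
p=np.load('pics/t0.npz')['p']
for n,(a,b,c,d) in {'ct_box':(190,340,160,330),'ct_blk':(430,500,180,270)}.items():
    im=p[c:d,a:b,::-1]; s=4 if 'box' in n else 8
    cv2.imwrite(f'pics/{n}.png',cv2.resize(im,None,fx=min(s,800/(b-a),600/(d-c)),fy=min(s,800/(b-a),600/(d-c)),interpolation=cv2.INTER_CUBIC))
E
```

```text
block [ 539.3 -348.6   18.1] [ 539.3 -348.6   18.1]
rimTR [632.6 -48.3   2.2] [632.6 -48.3   2.2]
rimBR [379.6 -13.8   5.4] [379.6 -13.8   5.4]
bottle [ 679.1 -186.3   78.2] [ 679.1 -186.3   78.2]
fan [ 654.5 -403.1    6.2] [ 654.5 -403.1    6.2]
floor [525.2 107.4  10.6] [525.2 107.4  10.6]
handle [483.7 262.8   8.2] [483.7 262.8   8.2]
```

View pics/ct_box.png

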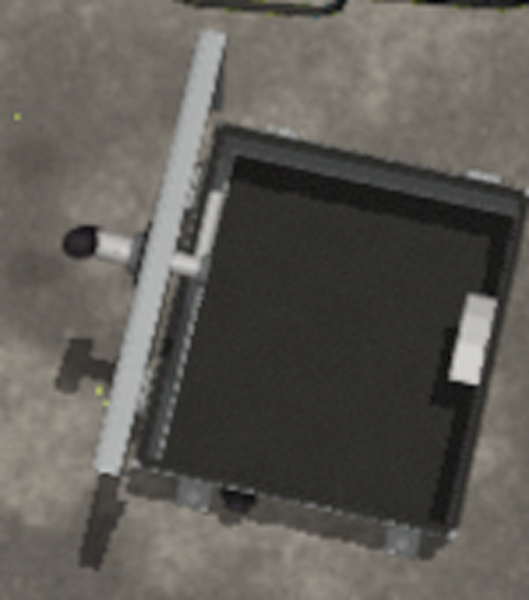

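View pics/ct_blk.png

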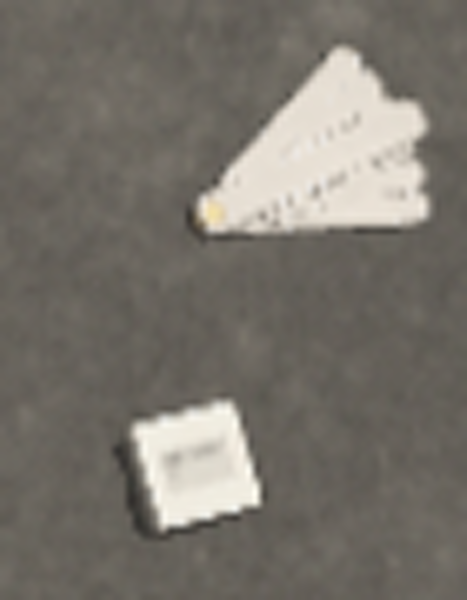

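```bash
python3 - <<'E'
from h import *
s=600/90
c=[px('t0',430+(u+.5)/s-.5,180+(v+.5)/s-.5,18) for u,v in [(132,427),(233,400),(262,503),(160,530)]]
c=np.array(c);print(c.round(1),c.mean(0).round(1))
for i in range(4):
    e=c[(i+1)%4]-c[i];print(np.linalg.norm(e).round(1),np.degrees(np.arctan2(e[1],e[0])).round(1)%90)
W=cloud('t0').reshape(-1,3)
P=np.load('pics/t0.npz')['p'].reshape(-1,3)
# block
m=(abs(W[:,0]-539)<60)&(abs(W[:,1]+349)<60)&(W[:,2]>10)
print('blk',cv2.minAreaRect(W[m][:,:2].astype(np.float32)),W[m][:,2].mean(),m.sum())
# rim
m=(W[:,0]>350)&(W[:,0]<700)&(W[:,1]>-80)&(W[:,1]<260)&(W[:,2]>78)&(W[:,2]<96)
print(m.sum());q=W[m];print(cv2.minAreaRect(q[:,:2].astype(np.float32)),np.median(q[:,2]))
m=(W[:,0]>300)&(W[:,0]<750)&(W[:,1]>-80)&(W[:,1]<350)&(W[:,2]>150)
q=W[m];print('door',m.sum(),q.min(0),q.max(0));
a=q[q[:,2]>290];print(cv2.minAreaRect(a[:,:2].astype(np.float32)),np.median(a[:,2]))
a=q[(q[:,2]<280)];print(a.round(0)[::max(1,len(a)//40)])
E
```

```text
[[ 552.3 -327.2   18. ]
 [ 563.5 -365.1   18. ]
 [ 525.  -375.6   18. ]
 [ 513.8 -337.5   18. ]] [ 538.6 -351.3   18. ]
39.5 16.5
39.9 15.300000000000011
39.7 16.299999999999997
39.8 15.0
blk ((539.6685180664062, -358.9211730957031), (39.818809509277344, 58.69477462768555), 15.384256362915039) 18.688066552738956 267
1131
((512.7071533203125, 82.01058959960938), (225.12367248535156, 240.24560546875), 78.80360412597656) 91.48538031601008
door 1405 [404.99756576 135.2546833  151.54105897] [653.21272883 222.82372692 329.18029821]
((533.55712890625, 189.1840057373047), (64.89899444580078, 252.27296447753906), 79.09942626953125) 321.9212323902602
[[650. 141. 272.]
 [651. 145. 232.]
 [651. 148. 201.]
 [652. 150. 179.]
 [653. 153. 152.]
 [566. 143. 274.]
 [563. 139. 277.]
 [560. 141. 275.]
 [558. 139. 271.]
 [553. 145. 275.]
 [549. 220. 263.]
 [550. 145. 272.]
 [548. 149. 271.]
 [544. 203. 274.]
 [545. 147. 272.]
 [541. 199. 276.]
 [544. 149. 268.]
 [539. 197. 276.]
 [541. 148. 273.]
 [537. 200. 278.]
 [538. 189. 273.]
 [539. 144. 272.]
 [535. 197. 275.]
 [538. 151. 269.]
 [533. 203. 273.]
 [533. 190. 277.]
 [535. 144. 271.]
 [531. 196. 276.]
 [533. 159. 270.]
 [529. 207. 272.]
 [529. 192. 275.]
 [531. 157. 269.]
 [531. 144. 275.]
 [527. 187. 280.]
 [528. 154. 275.]
 [525. 190. 278.]
 [526. 158. 273.]
 [527. 146. 274.]
 [524. 164. 271.]
 [525. 152. 268.]
 [522. 188. 273.]
 [522. 156. 274.]
 [524. 145. 263.]
 [521. 145. 274.]
 [516. 147. 273.]
 [408. 193. 216.]]
```

```bash
python3 - <<'E'
from h import *
s=600/170
for z,L in [(88,[('TL',220,125),('TR',527,188),('BR',453,528),('BL',140,463)])]:
    for n,u,v in L: print(n,px('t0',190+(u+.5)/s-.5,160+(v+.5)/s-.5,z).round(1))
print('keeper',[px('t0',190+(u+.5)/s-.5,160+(v+.5)/s-.5,86).round(1) for u,v in [(467,295),(495,297),(480,384),(450,380)]])
W=cloud('t0').reshape(-1,3)
m=(W[:,0]>330)&(W[:,0]<720)&(W[:,1]>-80)&(W[:,1]<140)&(W[:,2]>80)&(W[:,2]<96)
q=W[m]
# try fit: rectangle 240x220 yaw
for yaw in np.arange(-14,-8,.5):
    c,s_=np.cos(np.radians(yaw)),np.sin(np.radians(yaw))
    a=q[:,0]*c+q[:,1]*s_; b=-q[:,0]*s_+q[:,1]*c
    print(yaw,np.percentile(a,[0.5,99.5]).round(1),np.percentile(b,[.5,2]).round(1))
P=cloud('s0').reshape(-1,3)
m=(P[:,0]>330)&(P[:,0]<720)&(P[:,1]>-80)&(P[:,1]<250)&(P[:,2]>82)&(P[:,2]<92)
print('scene rim',m.sum(),cv2.minAreaRect(P[m][:,:2].astype(np.float32)))
# door plane: scene sees near edge? print
m=(P[:,0]>380)&(P[:,0]<670)&(P[:,1]>100)&(P[:,1]<250)&(P[:,2]>120)&(P[:,2]<330)
q=P[m];print(len(q));
yaw=np.radians(-11.2);t=np.array([np.cos(yaw),np.sin(yaw)]);n=np.array([-np.sin(yaw),np.cos(yaw)])
al=q[:,:2]@t; bl=q[:,:2]@n
for zl in range(120,330,20):
    k=(q[:,2]>zl)&(q[:,2]<zl+20)
    print(zl,k.sum(),np.percentile(al[k],[1,50,99]).round(0),np.percentile(bl[k],[1,10,50,90,99]).round(0))
E
```

```text
TL [647.5 161.8  88. ]
TR [610.1 -46.9  88. ]
BR [381.   -2.8  88. ]
BL [418.4 205.4  88. ]
keeper [array([536.4,  -8.2,  86. ]), array([535.6, -27. ,  86. ]), array([476.8, -18.4,  86. ]), array([479. ,   1.7,  86. ])]
-14.0 [357.4 601. ] [87.  89.8]
-13.5 [359.3 602.1] [83.8 86.1]
-13.0 [361.1 603.1] [80.5 82.5]
-12.5 [362.9 604.1] [77.3 78.7]
-12.0 [364.7 605.1] [73.9 75.1]
-11.5 [366.2 606.1] [70.  71.3]
-11.0 [367.6 607.5] [66.1 67. ]
-10.5 [368.6 609.1] [61.8 62.8]
-10.0 [369.4 611. ] [56.9 58.5]
-9.5 [370.1 613. ] [52.  53.7]
-9.0 [370.7 614.9] [47.  49.1]
-8.5 [371.3 616.8] [42.  44.6]
scene rim 566 ((511.019287109375, 89.05575561523438), (232.06275939941406, 244.83734130859375), 80.10015869140625)
3309
120 234 [359. 441. 607.] [280. 288. 296. 298. 298.]
140 234 [358. 440. 596.] [279. 288. 294. 295. 296.]
160 238 [358. 433. 592.] [276. 284. 291. 293. 294.]
180 238 [358. 437. 581.] [275. 282. 289. 291. 291.]
200 244 [359. 430. 561.] [271. 279. 287. 289. 289.]
220 249 [358. 432. 603.] [270. 277. 284. 285. 326.]
240 294 [359. 455. 607.] [267. 276. 282. 321. 329.]
260 411 [359. 476. 608.] [265. 276. 280. 314. 327.]
280 381 [359. 472. 602.] [264. 274. 277. 314. 324.]
300 386 [359. 470. 602.] [260. 267. 275. 312. 322.]
320 400 [359. 469. 607.] [259. 261. 267. 273. 275.]
```

```bash
cat >> h.py <<'E'
def go(p,rpy=(180,0,0),n=None):
    s=monitor.sense();R0=R.from_euler('xyz',s['tcp_rot'],degrees=True)
    R1=R.from_euler('xyz',rpy,degrees=True)
    o=R0.inv().apply(np.array(p)-s['tool_pos']);w=(R0.inv()*R1).as_rotvec(degrees=True)
    print('at',s['tool_pos'].round(1),s['tcp_rot'].round(1),'t',round(float(s['time']),2),'F',s['ft_force'].round(1),'gap',round(float(s['finger_gap']),1))
    print('offset',o.round(1),'rot',w.round(2))
    if n: print('per row',n,(o/n).round(1),(w/n).round(2))
    return o,w
E
python3 - <<'E'
from h import *
go((538.6,-351.3,230),(180,0,-74.3),10)
E
```

```text
at [ 195.4 -566.8  230.5] [-1.8e+02  1.0e-01 -7.1e+01] t 0.15 F [ 0.2 -0.5 -0.2] gap 85.7
offset [ -92.  -394.7    0.7] rot [-0.01  0.08  3.31]
per row 10 [ -9.2 -39.5   0.1] [-0.    0.01  0.33]
```

Call:
{"method": "jog_arm", "body": {
  "offset": [
    [-9, -39, 0],
    [-9, -39, 0],
    [-9, -39, 0],
    [-9, -39, 0],
    [-9, -39, 0],
    [-9, -39, 0],
    [-9, -39, 0],
    [-9, -39, 0],
    [-9, -39, 0],
    [-9, -39, 0]
  ],
  "delta_rot": [
    [0, 0, 0.3],
    [0, 0, 0.3],
    [0, 0, 0.3],
    [0, 0, 0.3],
    [0, 0, 0.3],
    [0, 0, 0.3],
    [0, 0, 0.3],
    [0, 0, 0.3],
    [0, 0, 0.3],
    [0, 0, 0.3]
  ],
  "jaw": [100, 100, 100, 100, 100, 100, 100, 100, 100, 100],
  "newtons": 60
}}

```text
time: 1.15
tool_pos: [546.7, -358.0, 226.0]
tcp_rot: [179.8, 0.4, -74.7]
ft_force: [0.4, -0.3, -0.1]
finger_gap: 85.1
```

```bash
python3 - <<'E'
from h import *
go((538.6,-351.3,80),(180,0,-74.3),5)
snap('wrist','w1')
E
```

```text
at [ 546.7 -358.   226. ] [179.8   0.4 -74.7] t 1.15 F [ 0.4 -0.3 -0.1] gap 85.1
offset [ -7.7   5.5 146.1] rot [ 0.21  0.36 -0.38]
per row 5 [-1.5  1.1 29.2] [ 0.04  0.07 -0.08]
```

View pics/w1.png

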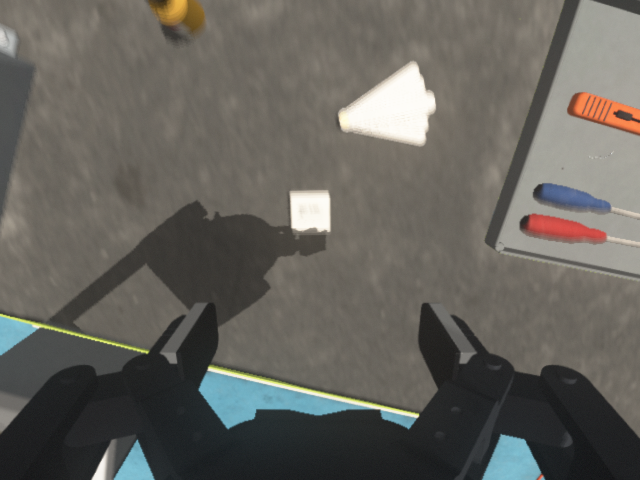

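The block is at (290–331, 191–234), square to the gripper. Next I'll work out its position from this view.

```bash
python3 - <<'E'
from h import *
c=np.array([px('w1',u,v,18) for u,v in [(290,191),(329.5,191),(330.5,227),(291,233)]]);print(c.round(1))
W=cloud('w1').reshape(-1,3)
m=(abs(W[:,0]-539)<45)&(abs(W[:,1]+349)<45)&(W[:,2]>14)&(W[:,2]<25)
print('blk',cv2.minAreaRect(W[m][:,:2].astype(np.float32)),W[m][:,2].mean(),m.sum())
E
```

```text
[[ 557.4 -324.9   18. ]
 [ 568.  -363.4   18. ]
 [ 532.1 -374.7   18. ]
 [ 514.9 -336.6   18. ]]
blk ((537.458740234375, -351.8965759277344), (40.3438835144043, 39.99517059326172), 16.20253562927246) 17.87612766683049 1468
```

```bash
python3 - <<'E'
from h import *
go((537.6,-351.8,60),(180,0,-74),5)
E
```

```text
at [ 551.4 -353.7  225.5] [180.    0.5 -74.5] t 1.2 F [-0.3  4.2 -0.5] gap 85.5
offset [ -4.2  12.7 165.6] rot [ 0.03  0.46 -0.49]
per row 5 [-0.8  2.5 33.1] [ 0.01  0.09 -0.1 ]
```

Call:
{"method": "jog_arm", "body": {
  "offset": [
    [-1, 2.5, 33],
    [-1, 2.5, 33],
    [-1, 2.5, 33],
    [-1, 2.5, 33],
    [0, 2, 25],
    [0, 0, 0],
    [0, 0, 0]
  ],
  "delta_rot": [
    [0, 0.1, -0.1],
    [0, 0.1, -0.1],
    [0, 0.1, -0.1],
    [0, 0.1, -0.1],
    [0, 0, 0],
    [0, 0, 0],
    [0, 0, 0]
  ],
  "jaw": [100, 100, 100, 100, 100, 100, 100]
}}

```text
time: 1.9
tool_pos: [541.5, -348.6, 62.4]
tcp_rot: [180.0, 0.1, -73.7]
ft_force: [0.6, -0.5, -0.1]
finger_gap: 85.2
```

```bash
python3 - <<'E'
from h import *
go((537.6,-351.8,0),(180,0,-74),3)
E
```

```text
at [ 541.5 -348.6   62.4] [ 1.80e+02  1.00e-01 -7.37e+01] t 1.9 F [ 0.6 -0.5 -0.1] gap 85.2
offset [ 2.1  4.6 62.4] rot [0.02 0.09 0.33]
per row 3 [ 0.7  1.5 20.8] [0.01 0.03 0.11]
```

Call:
{"method": "jog_arm", "body": {
  "offset": [
    [1, 2, 20],
    [1, 2, 20],
    [0, 1, 15],
    [0, 0, 5],
    [0, 0, 0],
    [0, 0, 0]
  ],
  "delta_rot": [
    [0, 0, 0],
    [0, 0, 0],
    [0, 0, 0],
    [0, 0, 0],
    [0, 0, 0],
    [0, 0, 0]
  ],
  "jaw": [100, 100, 100, 100, 100, 100]
}}

```text
time: 2.5
tool_pos: [543.3, -356.3, 11.2]
tcp_rot: [-179.5, -0.5, -73.7]
ft_force: [-0.3, 0.2, -0.7]
finger_gap: 85.3
```

```bash
python3 - <<'E'
from h import *
go((537.6,-351.8,0),(180,0,-74),1)
snap('wrist','w2')
E
```

```text
at [ 543.3 -356.3   11.2] [-179.5   -0.5  -73.7] t 2.5 F [-0.3  0.2 -0.7] gap 85.3
offset [-6.   4.2 11.1] rot [-0.46 -0.54  0.33]
per row 1 [-6.   4.2 11.1] [-0.46 -0.54  0.33]
```

View pics/w2.png

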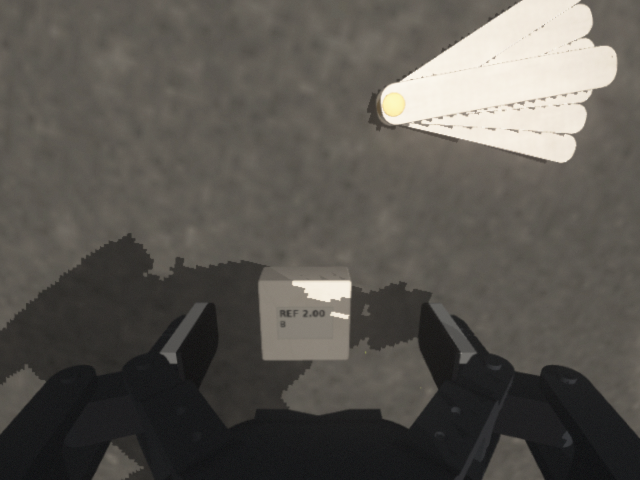

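Call:
{"method": "jog_arm", "body": {
  "offset": [
    [-5, 3, 5],
    [-1, 1, 4],
    [0, 0, 0],
    [0, 0, 0]
  ],
  "delta_rot": [
    [-0.4, -0.5, 0],
    [0, 0, 0],
    [0, 0, 0],
    [0, 0, 0]
  ],
  "jaw": [100, 100, 100, 100]
}}

```text
time: 2.95
tool_pos: [538.7, -352.1, 3.8]
tcp_rot: [-179.9, -0.2, -73.7]
ft_force: [0.4, -0.4, 0.0]
finger_gap: 85.6
```

```bash
python3 - <<'E'
from h import *
go((537.6,-351.8,0),(180,0,-74),1)
E
```

```text
at [ 538.7 -352.1    3.8] [-179.9   -0.2  -73.7] t 2.95 F [ 0.4 -0.4  0. ] gap 85.6
offset [-0.6  1.   3.8] rot [-0.14 -0.16  0.35]
per row 1 [-0.6  1.   3.8] [-0.14 -0.16  0.35]
```

Call:
{"method": "jog_arm", "body": {
  "offset": [
    [0, 1, 3],
    [0, 0, 0],
    [0, 0, 0],
    [0, 0, 0],
    [0, 0, 0],
    [0, 0, 0],
    [0, 0, 0],
    [0, 0, 0]
  ],
  "delta_rot": [
    [0, 0, 0],
    [0, 0, 0],
    [0, 0, 0],
    [0, 0, 0],
    [0, 0, 0],
    [0, 0, 0],
    [0, 0, 0],
    [0, 0, 0]
  ],
  "jaw": [80, 60, 45, 35, 35, 35, 35, 35],
  "newtons": 50
}}

```text
time: 3.75
tool_pos: [537.8, -352.6, 0.8]
tcp_rot: [-179.8, -0.2, -73.7]
ft_force: [-0.5, 0.5, -0.1]
finger_gap: 39.0
```

Call:
{"method": "jog_arm", "body": {
  "offset": [
    [0, 0, -10],
    [0, 0, -25],
    [0, 0, -40],
    [0, 0, -40],
    [0, 0, -40],
    [0, 0, -40],
    [0, 0, 0]
  ],
  "delta_rot": [
    [0, 0, 0],
    [0, 0, 0],
    [0, 0, 0],
    [0, 0, 0],
    [0, 0, 0],
    [0, 0, 0],
    [0, 0, 0]
  ],
  "jaw": [25, 25, 25, 25, 25, 25, 25]
}}

```text
time: 4.45
tool_pos: [534.9, -350.4, 203.2]
tcp_rot: [179.9, 0.1, -73.7]
ft_force: [1.2, -0.6, -0.6]
finger_gap: 38.8
```

```bash
cat >> h.py <<'E'
BC=np.array([513,80.]);BY=-11.0
def box(x,y):
    c,s=np.cos(np.radians(BY)),np.sin(np.radians(BY))
    return BC+np.array([c*x-s*y,s*x+c*y])
E
python3 - <<'E'
from h import *
b=box(-10,-28);print(b)
go((*b,200),(180,0,-11),10)
snap('wrist','w3')
E
```

```text
[497.84107629  54.42252882]
at [ 534.9 -350.4  203.2] [ 1.799e+02  1.000e-01 -7.370e+01] t 4.45 F [ 1.2 -0.6 -0.6] gap 38.8
offset [-398.9  -78.4    4.1] rot [ -0.     0.16 -62.66]
per row 10 [-39.9  -7.8   0.4] [-0.    0.02 -6.27]
```

View pics/w3.png

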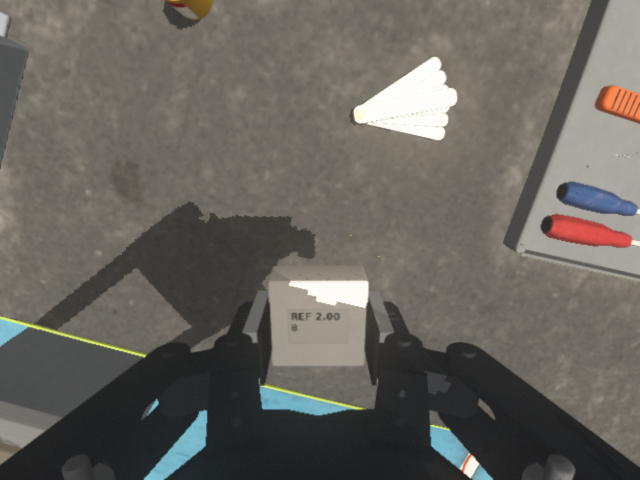

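The block is held squarely between the pads, at (270–368, 280–365). I'll carry it over to the box now.

Call:
{"method": "jog_arm", "body": {
  "offset": [
    [-25, -5, 0],
    [-40, -8, 0],
    [-40, -8, 0],
    [-40, -8, 0],
    [-40, -8, 0],
    [-40, -8, 0],
    [-40, -8, 0],
    [-30, -6, 0],
    [0, 0, 0],
    [0, 0, 0],
    [0, 0, 0],
    [0, 0, 0],
    [0, 0, 0],
    [0, 0, 0],
    [0, 0, 0],
    [0, 0, 0]
  ],
  "delta_rot": [
    [0, 0, 0],
    [0, 0, 0],
    [0, 0, 0],
    [0, 0, 0],
    [0, 0, 0],
    [0, 0, 0],
    [0, 0, 0],
    [0, 0, 0],
    [0, 0, -8],
    [0, 0, -8],
    [0, 0, -8],
    [0, 0, -8],
    [0, 0, -8],
    [0, 0, -8],
    [0, 0, -8],
    [0, 0, -6]
  ],
  "jaw": [25, 25, 25, 25, 25, 25, 25, 25, 25, 25, 25, 25, 25, 25, 25, 25]
}}

```text
time: 6.1
tool_pos: [490.5, -33.9, 178.8]
tcp_rot: [-179.6, 2.4, -9.3]
ft_force: [-0.1, 0.1, -2.4]
finger_gap: 38.8
```

```bash
python3 - <<'E'
from h import *
b=box(-10,-28)
go((*b,200),(180,0,-11),3)
snap('wrist','w4')
E
```

```text
at [490.5 -33.9 178.8] [-179.6    2.4   -9.3] t 6.1 F [-0.1  0.1 -2.4] gap 38.8
offset [ -8.  -88.4 -20.3] rot [-0.39  2.42  1.65]
per row 3 [ -2.7 -29.5  -6.8] [-0.13  0.81  0.55]
```

View pics/w4.png

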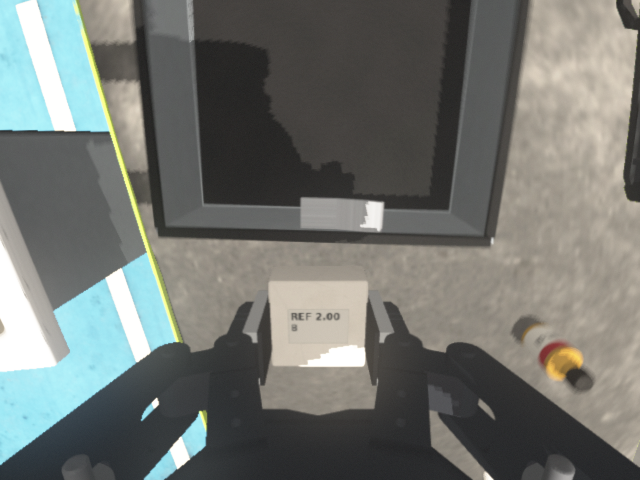

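```bash
python3 - <<'E'
from h import *
z=np.load('pics/w4.npz');T=z['T'];o=-T[:3,:3].T@T[:3,3];s=monitor.sense()
print(o-s['tool_pos'], R.from_euler('xyz',s['tcp_rot'],degrees=True).inv().apply(o-s['tool_pos']))
print([px('w4',u,v,88).round(1) for u,v in [(160,236),(491,242)]])
W=cloud('w4').reshape(-1,3)
c,sn=np.cos(np.radians(-11)),np.sin(np.radians(-11))
q=W-np.r_[BC,0]; x=q[:,0]*c+q[:,1]*sn; y=-q[:,0]*sn+q[:,1]*c
m=(abs(x+0)<130)&(abs(y)<120)&(W[:,2]>84)&(W[:,2]<95)
print(m.sum(),np.nanpercentile(x[m],[.5,99.5]),np.nanpercentile(y[m],[.5,5,99]),np.median(W[m][:,2]))
E
```

```text
[ 17.84997363  71.76556474 143.21682886] [   0.2600756   -74.76838148 -142.79215455]
[array([375.3,  -8.8,  88. ]), array([605.9, -48.2,  88. ])]
6752 [-120.14816788  116.46691932] [-107.83398238 -104.03871626   36.55459296] 91.19732863320313
```

Call:
{"method": "jog_arm", "body": {
  "offset": [
    [0, 0, -20],
    [0, 0, 0],
    [0, 0, 0],
    [0, 0, 0],
    [0, 0, 0],
    [0, 0, 0],
    [0, 0, 0],
    [0, 0, 0],
    [0, 0, 0],
    [0, 0, 0],
    [0, 0, 0],
    [0, 0, 0],
    [0, 0, 0]
  ],
  "delta_rot": [
    [0, 2.4, 4],
    [0, 0, 8],
    [0, 0, 8],
    [0, 0, 8],
    [0, 0, 8],
    [0, 0, 8],
    [0, 0, 8],
    [0, 0, 8],
    [0, 0, 8],
    [0, 0, 8],
    [0, 0, 8],
    [0, 0, 8],
    [0, 0, 0]
  ],
  "jaw": [25, 25, 25, 25, 25, 25, 25, 25, 25, 25, 25, 25, 25]
}}

```text
time: 7.45
tool_pos: [480.3, -32.3, 183.4]
tcp_rot: [178.5, 0.2, -106.7]
ft_force: [0.1, -0.5, -2.2]
finger_gap: 38.8
```

```bash
sed -i 's/BC=np.array(\[513,80.\])/BC=np.array([512,80.])/' h.py; python3 - <<'E'
from h import *
b=box(0,-22)
go((*b,140),(180,0,-101),4)
E
```

```text
at [480.3 -32.3 183.4] [ 178.5    0.2 -106.7] t 7.45 F [ 0.1 -0.5 -2.2] gap 38.8
offset [-94.6  -1.5  43.6] rot [ 1.53  0.25 -5.65]
per row 4 [-23.7  -0.4  10.9] [ 0.38  0.06 -1.41]
```

Call:
{"method": "jog_arm", "body": {
  "offset": [
    [-20, 0, 0],
    [-24, 0, 5],
    [-24, 0, 12],
    [-24, 0, 15],
    [0, 0, 10],
    [0, 0, 0],
    [0, 0, 0]
  ],
  "delta_rot": [
    [0.5, 0, -3],
    [0.5, 0, -2.5],
    [0.5, 0, 0],
    [0, 0, 0],
    [0, 0, 0],
    [0, 0, 0],
    [0, 0, 0]
  ],
  "jaw": [25, 25, 25, 25, 25, 25, 25]
}}

```text
time: 8.15
tool_pos: [497.9, 59.6, 136.4]
tcp_rot: [179.7, 0.2, -100.0]
ft_force: [-0.2, -0.6, -1.7]
finger_gap: 38.3
```

```bash
python3 - <<'E'
from h import *
b=box(0,-22)
go((*b,60),(180,0,-101),4)
snap('wrist','w5');snap('scene','s5')
E
```

```text
at [497.9  59.6 136.4] [ 179.7    0.2 -100. ] t 8.15 F [-0.2 -0.6 -1.7] gap 38.3
offset [ -0.3 -10.4  76.3] rot [0.33 0.18 1.02]
per row 4 [-0.1 -2.6 19.1] [0.08 0.04 0.26]
```

View pics/w5.png

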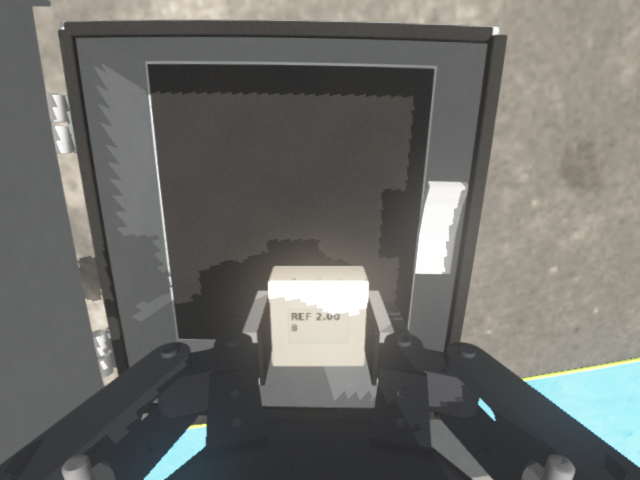

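View pics/s5.png

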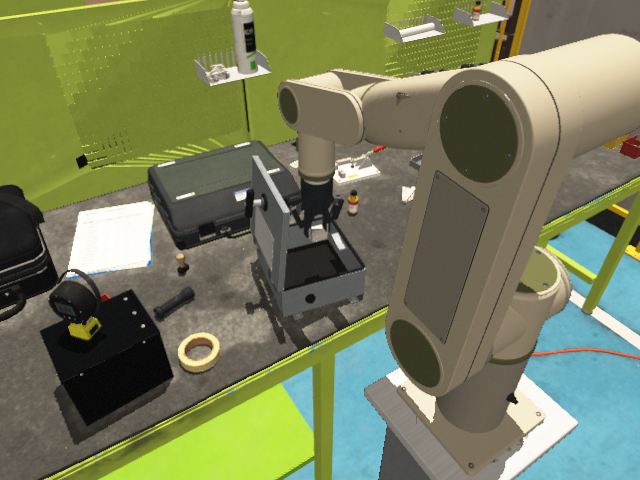

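The block hangs over the box interior, and the door and keeper are clear. I'll descend.

Call:
{"method": "jog_arm", "body": {
  "offset": [
    [0, -3, 20],
    [0, -3, 25],
    [0, -3, 25],
    [0, -1, 20],
    [0, 0, 15],
    [0, 0, 8],
    [0, 0, 0],
    [0, 0, 0]
  ],
  "delta_rot": [
    [0.3, 0, 1],
    [0, 0, 0],
    [0, 0, 0],
    [0, 0, 0],
    [0, 0, 0],
    [0, 0, 0],
    [0, 0, 0],
    [0, 0, 0]
  ],
  "jaw": [25, 25, 25, 25, 25, 25, 25, 25]
}}

```text
time: 9.05
tool_pos: [515.2, 52.1, 28.0]
tcp_rot: [-179.2, 0.3, -101.4]
ft_force: [-0.5, 0.3, -1.1]
finger_gap: 38.8
```

```bash
python3 - <<'E'
from h import *
b=box(0,-22)
go((*b,9),(180,0,-101),4)
E
```

```text
at [515.2  52.1  28. ] [-179.2    0.3 -101.4] t 9.05 F [-0.5  0.3 -1.1] gap 38.8
offset [-4.6  8.8 18.9] rot [-0.79  0.28 -0.37]
per row 4 [-1.1  2.2  4.7] [-0.2   0.07 -0.09]
```

Call:
{"method": "jog_arm", "body": {
  "offset": [
    [-3, 3, 7],
    [-1, 2, 5],
    [0, 0, 3],
    [0, 0, 0],
    [0, 0, 0]
  ],
  "delta_rot": [
    [-0.7, 0.2, 0],
    [0, 0, 0],
    [0, 0, 0],
    [0, 0, 0],
    [0, 0, 0]
  ],
  "jaw": [25, 25, 25, 25, 25]
}}

```text
time: 9.55
tool_pos: [513.2, 57.6, 14.8]
tcp_rot: [-179.7, 0.1, -101.3]
ft_force: [1.2, -0.2, -1.1]
finger_gap: 38.7
```

Call:
{"method": "jog_arm", "body": {
  "offset": [
    [0, 0, 3],
    [0, 0, 2],
    [0, 0, 1],
    [0, 0, 0],
    [0, 0, 0]
  ],
  "delta_rot": [
    [-0.3, 0, 0],
    [0, 0, 0],
    [0, 0, 0],
    [0, 0, 0],
    [0, 0, 0]
  ],
  "jaw": [25, 25, 25, 25, 25]
}}

```text
time: 10.05
tool_pos: [513.7, 57.7, 8.9]
tcp_rot: [-180.0, 0.1, -101.3]
ft_force: [0.2, 0.3, -0.8]
finger_gap: 39.2
```

Call:
{"method": "jog_arm", "body": {
  "offset": [
    [0, 0, 1],
    [0, 0, 0],
    [0, 0, 0]
  ],
  "delta_rot": [
    [0, 0, 0],
    [0, 0, 0],
    [0, 0, 0]
  ],
  "jaw": [25, 25, 25]
}}

```text
time: 10.35
tool_pos: [514.1, 57.6, 9.2]
tcp_rot: [-180.0, 0.1, -101.3]
ft_force: [0.2, -0.2, -1.9]
finger_gap: 38.9
```

Call:
{"method": "jog_arm", "body": {
  "offset": [
    [0, 0, 1.5],
    [0, 0, 0.5],
    [0, 0, 0]
  ],
  "delta_rot": [
    [0, 0, 0],
    [0, 0, 0],
    [0, 0, 0]
  ],
  "jaw": [25, 25, 25]
}}

```text
time: 10.65
tool_pos: [514.4, 57.6, 9.0]
tcp_rot: [-180.0, 0.1, -101.3]
ft_force: [0.1, 0.4, -0.8]
finger_gap: 38.8
```

Call:
{"method": "jog_arm", "body": {
  "offset": [
    [0, 0, 0],
    [0, 0, 0],
    [0, 0, 0],
    [0, 0, 0],
    [0, 0, -10],
    [0, 0, -30],
    [0, 0, -40],
    [0, 0, -40],
    [0, 0, -30],
    [0, 0, 0]
  ],
  "delta_rot": [
    [0, 0, 0],
    [0, 0, 0],
    [0, 0, 0],
    [0, 0, 0],
    [0, 0, 0],
    [0, 0, 0],
    [0, 0, 0],
    [0, 0, 0],
    [0, 0, 0],
    [0, 0, 0]
  ],
  "jaw": [55, 60, 65, 65, 65, 65, 65, 65, 65, 65]
}}

```text
time: 11.65
tool_pos: [513.3, 57.2, 166.3]
tcp_rot: [180.0, 0.1, -101.4]
ft_force: [0.2, -0.7, 0.5]
finger_gap: 55.6
```

```bash
python3 - <<'E'
from h import *
go((0,0,0))
snap('wrist','w6')
W=cloud('w6').reshape(-1,3)
c,sn=np.cos(np.radians(-11)),np.sin(np.radians(-11))
q=W-np.r_[BC,0]; x=q[:,0]*c+q[:,1]*sn; y=-q[:,0]*sn+q[:,1]*c
m=(abs(x)<60)&(abs(y+22)<45)&(W[:,2]>20)&(W[:,2]<45)
print(m.sum(),np.percentile(W[m][:,2],[2,50,98]))
A=np.c_[x[m],y[m],np.ones(m.sum())];print(np.linalg.lstsq(A,W[m][:,2],rcond=None)[0],x[m].mean(),y[m].mean())
E
```

```text
at [513.3  57.2 166.3] [ 1.800e+02  1.000e-01 -1.014e+02] t 11.65 F [ 0.2 -0.7  0.5] gap 55.6
offset [157.5 491.9 166. ] rot [-1.1000e-01  9.0000e-02 -1.0136e+02]
2220 [23.95805972 25.93878836 27.39225336]
[-7.48854284e-03 -3.32744884e-04  2.59647205e+01] 7.7105533583499195 -21.806619286864837
```

View pics/w6.png

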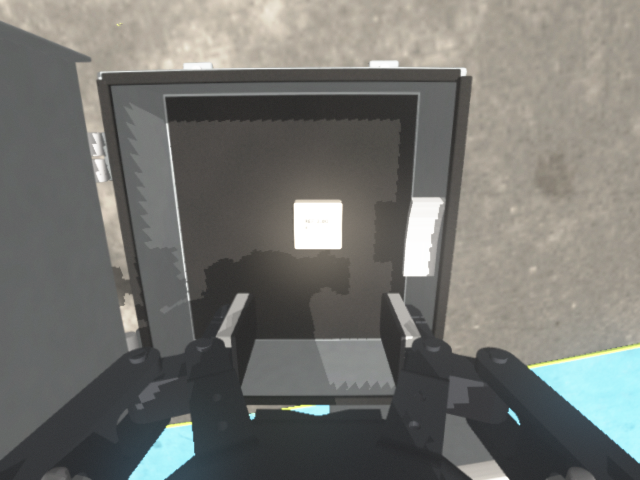

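The block lies flat: its top is at 26 mm (floor 8 + 18) with under 0.5° of tilt, at (318,224) in the picture. Next I'll rise, turn, and go over behind the door.

Call:
{"method": "jog_arm", "body": {
  "offset": [
    [0, 0, -40],
    [0, 0, -45],
    [0, 0, -45],
    [0, 0, -45],
    [0, 0, -45],
    [0, 0, -30],
    [0, 0, 0],
    [0, 0, 0],
    [0, 0, 0],
    [0, 0, 0],
    [0, 0, 0],
    [0, 0, 0],
    [0, 0, 0],
    [0, 0, 0],
    [0, 0, 0],
    [0, 0, 0],
    [0, 0, 0],
    [0, 0, 0]
  ],
  "delta_rot": [
    [0, 0, 0],
    [0, 0, 0],
    [0, 0, 0],
    [0, 0, 0],
    [0, 0, 0],
    [0, 0, 0],
    [0, 0, -8],
    [0, 0, -8],
    [0, 0, -8],
    [0, 0, -8],
    [0, 0, -8],
    [0, 0, -8],
    [0, 0, -8],
    [0, 0, -8],
    [0, 0, -8],
    [0, 0, -8],
    [0, 0, -8],
    [0, 0, 0]
  ],
  "jaw": [65, 65, 65, 65, 20, 0, 0, 0, 0, 0, 0, 0, 0, 0, 0, 0, 0, 0]
}}

```text
time: 13.5
tool_pos: [507.2, 54.1, 398.9]
tcp_rot: [179.5, 2.4, -10.0]
ft_force: [0.7, -0.6, -0.1]
finger_gap: -0.1
```

```bash
python3 - <<'E'
from h import *
b=box(-75,140);print(b)
go((*b,400),(180,0,-11),5)
print([ (u,v,px('w6',u,v,91).round(1)) for u,v in [(101,76),(466,72)]])
snap('wrist','w7');snap('top','t7')
E
```

```text
[465.09122059 231.73848034]
at [507.2  54.1 398.9] [179.5   2.4 -10. ] t 13.5 F [ 0.7 -0.6 -0.1] gap -0.1
offset [ -72.2 -167.6    0.5] rot [0.51 2.37 1.02]
per row 5 [-14.4 -33.5   0.1] [0.1  0.47 0.2 ]
[(101, 76, array([645.1, 159.8,  91. ])), (466, 72, array([604.5, -48.9,  91. ]))]
```

View pics/w7.png

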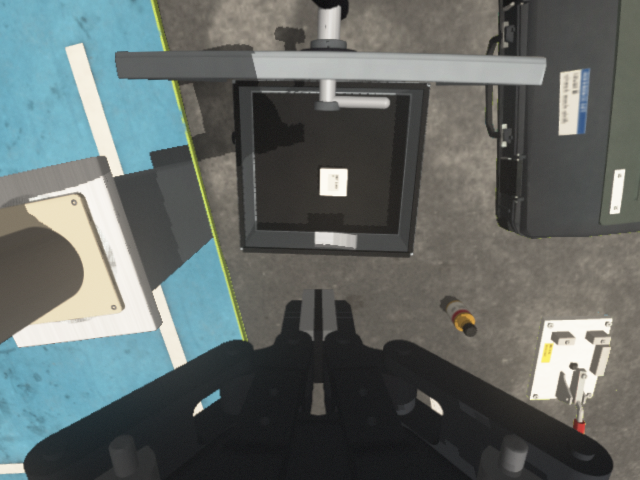

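Call:
{"method": "jog_arm", "body": {
  "offset": [
    [-14, -33, 0],
    [-14, -33, 0],
    [-14, -33, 0],
    [-14, -33, 0],
    [-14, -33, 0],
    [0, 0, 0],
    [0, 0, 0]
  ],
  "delta_rot": [
    [0.5, 1.2, 0.5],
    [0, 1.2, 0.5],
    [0, 0, 0],
    [0, 0, 0],
    [0, 0, 0],
    [0, 0, 0],
    [0, 0, 0]
  ],
  "jaw": [0, 0, 0, 0, 0, 0, 0]
}}

```text
time: 14.3
tool_pos: [470.4, 234.6, 395.9]
tcp_rot: [179.9, 0.1, -13.3]
ft_force: [1.4, -0.3, -0.0]
finger_gap: -0.4
```

```bash
sed -i 's/BC=np.array(\[512,80.\])/BC=np.array([510.5,80.])/' h.py;python3 - <<'E'
from h import *
b=box(-75,140);print(b)
go((*b,290),(180,0,-11),5)
E
```

```text
[463.59122059 231.73848034]
at [470.4 234.6 395.9] [ 1.799e+02  1.000e-01 -1.330e+01] t 14.3 F [ 1.4 -0.3 -0. ] gap -0.4
offset [ -5.8   4.1 105.9] rot [ 0.14  0.1  -2.26]
per row 5 [-1.2  0.8 21.2] [ 0.03  0.02 -0.45]
```

Call:
{"method": "jog_arm", "body": {
  "offset": [
    [-2, 0, 25],
    [-2, 0, 30],
    [-2, 0, 30],
    [0, 2, 20],
    [0, 2, 0],
    [0, 0, 0]
  ],
  "delta_rot": [
    [0, 0, -1],
    [0, 0, -1],
    [0, 0, 0],
    [0, 0, 0],
    [0, 0, 0],
    [0, 0, 0]
  ],
  "jaw": [0, 0, 0, 0, 0, 0]
}}

```text
time: 14.9
tool_pos: [465.5, 226.0, 288.5]
tcp_rot: [179.8, -0.0, -12.2]
ft_force: [-0.4, -0.0, 0.6]
finger_gap: 0.3
```

```bash
cat >> h.py <<'E'
def dt(th,d=195,w=11,x=-75):
    y=116-d*np.cos(th)+5*np.sin(th)+w*min(1,np.sin(th)*1.0); z=92+d*np.sin(th)+5*np.cos(th)
    return np.r_[box(x,y),z].round(1)
E
python3 - <<'E'
from h import *
go((*box(-75,125),288),(180,0,-11),5)
for th in np.arange(1.45,0,-.1): print(round(th,2),dt(th))
E
```

```text
at [465.5 226.  288.5] [179.8  -0.  -12.2] t 14.9 F [-0.4 -0.   0.6] gap 0.3
offset [-2.8  9.8  0.5] rot [ 0.17 -0.05 -1.18]
per row 5 [-0.6  2.   0.1] [ 0.03 -0.01 -0.24]
1.45 [457.6 200.7 286.2]
1.35 [453.8 181.6 283.4]
1.25 [450.2 162.7 278.6]
1.15 [446.6 144.3 272. ]
1.05 [443.1 126.6 263.6]
0.95 [439.9 109.6 253.5]
0.85 [436.7  93.6 241.8]
0.75 [433.9  78.8 228.6]
0.65 [431.2  65.3 214. ]
0.55 [428.9  53.2 198.2]
0.45 [426.8  42.6 181.3]
0.35 [425.1  33.8 163.6]
0.25 [423.7  26.6 145.1]
0.15 [422.7  21.3 126.1]
0.05 [422.   17.8 106.7]
```

Call:
{"method": "jog_arm", "body": {
  "offset": [
    [-2, 8, 0],
    [-1, 8, 0],
    [0, 8, 1],
    [0, 9.7, 1.4],
    [0, 9.7, 1.4],
    [0, 9.7, 2.4],
    [0, 9.7, 2.4],
    [0, 9.3, 3.3],
    [0, 9.3, 3.3],
    [0, 9, 4.2],
    [0, 9, 4.2],
    [0, 0, 0]
  ],
  "delta_rot": [
    [0, 0, -1],
    [0, 0, 0],
    [0, 0, 0],
    [0, 0, 0],
    [0, 0, 0],
    [0, 0, 0],
    [0, 0, 0],
    [0, 0, 0],
    [0, 0, 0],
    [0, 0, 0],
    [0, 0, 0],
    [0, 0, 0]
  ],
  "jaw": [0, 0, 0, 0, 0, 0, 0, 0, 0, 0, 0, 0]
}}

```text
time: 16.1
tool_pos: [443.2, 120.1, 267.9]
tcp_rot: [-179.9, -0.4, -11.3]
ft_force: [-0.4, 0.6, 0.7]
finger_gap: 0.0
```

```bash
python3 - <<'E'
from h import *
go(dt(1.05),(180,0,-11),5)
snap('scene','s8')
E
```

```text
at [443.2 120.1 267.9] [-179.9   -0.4  -11.3] t 16.1 F [-0.4  0.6  0.7] gap 0.0
offset [-1.4 -6.4  4.3] rot [-0.06 -0.4  -0.27]
per row 5 [-0.3 -1.3  0.9] [-0.01 -0.08 -0.05]
```

View pics/s8.png

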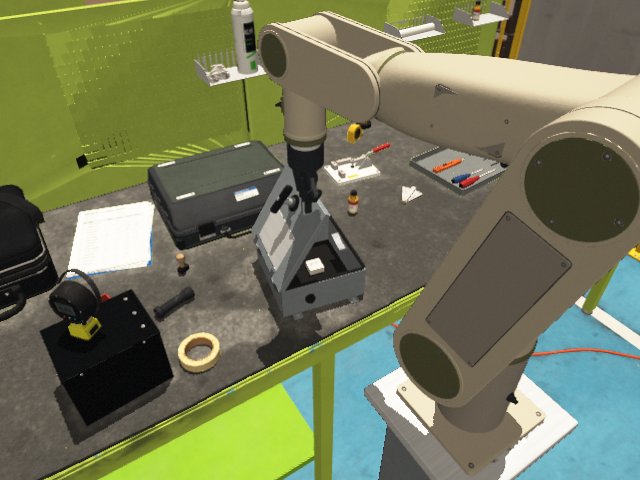

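The scene view shows the door at about 60°, following the fingertips. I'll keep going along the arc.

Call:
{"method": "jog_arm", "body": {
  "offset": [
    [0, 7, 6],
    [0, 8, 6],
    [0, 8, 6],
    [0, 8, 6],
    [0, 7.5, 6.6],
    [0, 7.5, 6.6],
    [0, 6.8, 7.3],
    [0, 6.8, 7.3],
    [0, 6, 8],
    [0, 6, 8],
    [0, 5, 8.5],
    [0, 5, 8.5],
    [0, 0, 0]
  ],
  "delta_rot": [
    [0, 0, 0],
    [0, 0, 0],
    [0, 0, 0],
    [0, 0, 0],
    [0, 0, 0],
    [0, 0, 0],
    [0, 0, 0],
    [0, 0, 0],
    [0, 0, 0],
    [0, 0, 0],
    [0, 0, 0],
    [0, 0, 0],
    [0, 0, 0]
  ],
  "jaw": [0, 0, 0, 0, 0, 0, 0, 0, 0, 0, 0, 0, 0]
}}

```text
time: 17.45
tool_pos: [426.1, 33.5, 174.9]
tcp_rot: [-179.9, -0.3, -11.3]
ft_force: [-1.0, -0.6, 0.1]
finger_gap: 0.1
```

```bash
python3 - <<'E'
from h import *
go(dt(.45),(180,0,-11),5)
snap('scene','s9')
E
```

```text
at [426.1  33.5 174.9] [-179.9   -0.3  -11.3] t 17.45 F [-1.  -0.6  0.1] gap 0.1
offset [-1.1 -9.1 -6.4] rot [-0.06 -0.35 -0.26]
per row 5 [-0.2 -1.8 -1.3] [-0.01 -0.07 -0.05]
```

View pics/s9.png

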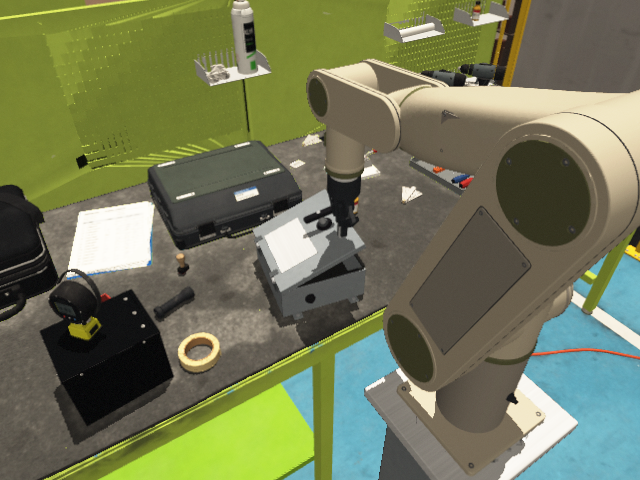

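Call:
{"method": "jog_arm", "body": {
  "offset": [
    [0, 1, 8],
    [0, 2, 9],
    [0, 2, 9],
    [0, 2, 9],
    [0, 2, 9],
    [0, 2, 9],
    [0, 1, 8],
    [0, 1, 5],
    [0, 0, 0]
  ],
  "delta_rot": [
    [0, 0, 0],
    [0, 0, 0],
    [0, 0, 0],
    [0, 0, 0],
    [0, 0, 0],
    [0, 0, 0],
    [0, 0, 0],
    [0, 0, 0],
    [0, 0, 0]
  ],
  "jaw": [0, 0, 0, 0, 0, 0, 0, 0, 0]
}}

```text
time: 18.4
tool_pos: [424.4, 20.4, 103.7]
tcp_rot: [-179.9, -0.4, -11.2]
ft_force: [0.7, -0.1, 1.0]
finger_gap: 0.4
```

```bash
python3 - <<'E'
from h import *
go(dt(.02),(180,0,-11),5)
snap('scene','s10')
E
```

```text
at [424.4  20.4 103.7] [-179.9   -0.4  -11.2] t 18.4 F [ 0.7 -0.1  1. ] gap 0.4
offset [-1.8  3.7  2.8] rot [-0.09 -0.4  -0.21]
per row 5 [-0.4  0.7  0.6] [-0.02 -0.08 -0.04]
```

View pics/s10.png

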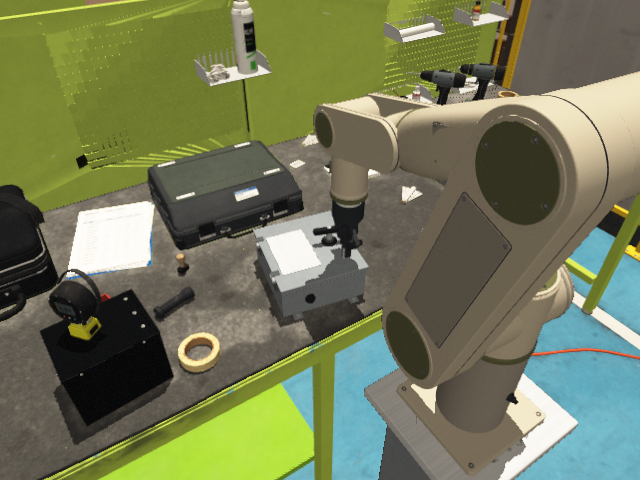

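Nearly shut. I'll press gently.

Call:
{"method": "jog_arm", "body": {
  "offset": [
    [0, 0, 1.5],
    [0, 0, 1.5],
    [0, 0, 1.5],
    [0, 0, 0]
  ],
  "delta_rot": [
    [0, 0, 0],
    [0, 0, 0],
    [0, 0, 0],
    [0, 0, 0]
  ],
  "jaw": [0, 0, 0, 0]
}}

```text
time: 18.85
tool_pos: [425.8, 20.6, 100.7]
tcp_rot: [-179.9, -0.6, -11.2]
ft_force: [-0.3, -0.9, 0.2]
finger_gap: 0.1
```

Call:
{"method": "jog_arm", "body": {
  "offset": [
    [0, 0, 2],
    [0, 0, 1.5],
    [0, 0, 1.5],
    [0, 0, 0]
  ],
  "delta_rot": [
    [0, 0, 0],
    [0, 0, 0],
    [0, 0, 0],
    [0, 0, 0]
  ],
  "jaw": [0, 0, 0, 0]
}}

```text
time: 19.25
tool_pos: [426.1, 20.4, 98.3]
tcp_rot: [-179.9, -0.6, -11.2]
ft_force: [-3.4, 0.5, 4.5]
finger_gap: -0.3
```

Call:
{"method": "jog_arm", "body": {
  "offset": [
    [0, 0, 2],
    [0, 0, 1.5],
    [0, 0, 0]
  ],
  "delta_rot": [
    [0, 0, 0],
    [0, 0, 0],
    [0, 0, 0]
  ],
  "jaw": [0, 0, 0]
}}

```text
time: 19.55
tool_pos: [426.2, 20.4, 97.7]
tcp_rot: [-179.9, -0.5, -11.1]
ft_force: [-5.4, -0.0, 6.8]
finger_gap: -0.0
```

Call:
{"method": "jog_arm", "body": {
  "offset": [
    [0, 0, -20],
    [0, 0, -40],
    [0, 0, -40],
    [0, 0, -40],
    [0, 0, -30],
    [25, 5, 0],
    [30, 0, 0],
    [20, 0, 0],
    [0, 0, 0],
    [0, 0, 0]
  ],
  "delta_rot": [
    [0, 0, 0],
    [0, 0, 0],
    [0, 0, 0],
    [0, 0, 0],
    [0, 0, 0],
    [0, 0, 0],
    [0, 0, 0],
    [0, 0, 0],
    [0, 0, 0],
    [0, 0, 0]
  ],
  "jaw": [0, 0, 0, 0, 0, 40, 60, 60, 60, 60]
}}

```text
time: 20.55
tool_pos: [499.4, 0.9, 276.4]
tcp_rot: [-179.9, -0.7, -11.1]
ft_force: [-0.6, 0.7, 0.8]
finger_gap: 51.3
```

```bash
python3 - <<'E'
from h import *
go((*box(0,-60),240),(180,0,-11),5)
snap('wrist','w11')
snap('top','t11')
E
```

```text
at [499.4   0.9 276.4] [-179.9   -0.7  -11.1] t 20.55 F [-0.6  0.7  0.8] gap 51.3
offset [ -4.7 -19.7  36.3] rot [-0.08 -0.73 -0.1 ]
per row 5 [-0.9 -3.9  7.3] [-0.02 -0.15 -0.02]
```

View pics/w11.png

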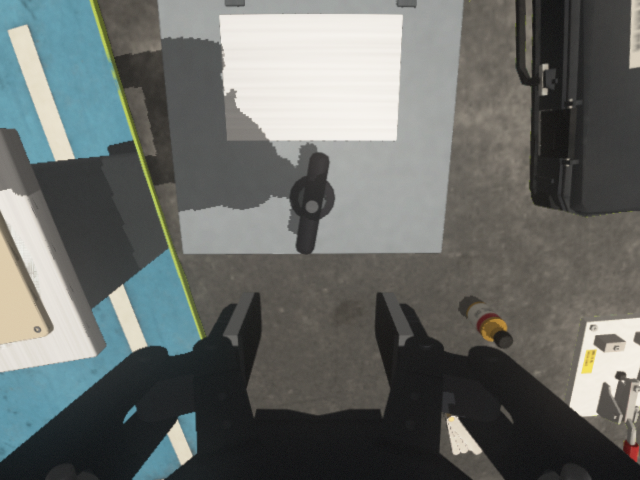

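View pics/t11.png

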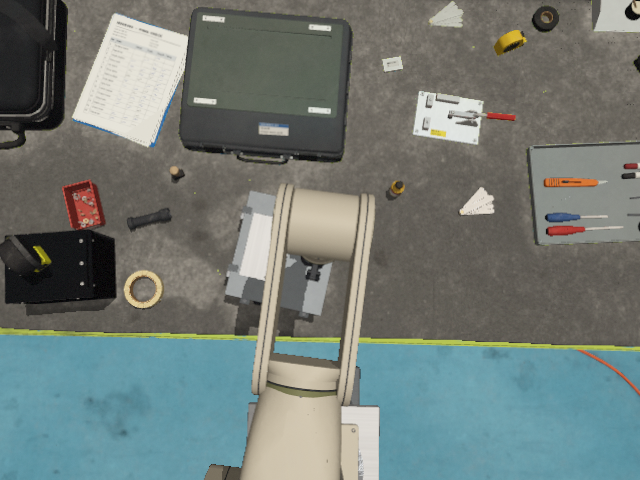

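```bash
python3 - <<'E'
from h import *
W=cloud('w11')
p=np.load('pics/w11.npz')['p']
for u,v in [(319,160),(309,230),(312,206),(250,240),(420,240),(250,150),(420,60)]: print(u,v,W[v,u].round(1))
Q=W.reshape(-1,3);b=box(0,-60)
m=(np.hypot(Q[:,0]-b[0],Q[:,1]-b[1])<70)&(Q[:,2]>120)&(Q[:,2]<160)
r_=cv2.minAreaRect(Q[m][:,:2].astype(np.float32));print(r_,m.sum(),np.percentile(Q[m][:,2],[5,50,95]))
print(cv2.boxPoints(r_))
m2=m&(Q[:,2]>138);r_=cv2.minAreaRect(Q[m2][:,:2].astype(np.float32));print(r_,cv2.fitLine(Q[m2][:,:2].astype(np.float32),cv2.DIST_L2,0,.01,.01).T)
print(b)
E
```

```text
319 160 [512.4  55.5 146.3]
309 230 [494.    3.1 148.4]
312 206 [500.2  21.8 148.3]
250 240 [433.8  -8.  101.2]
420 240 [593.6 -40.1 100.8]
250 150 [453.8  72.8  98.6]
420 60 [612.5 117.6  97.4]
((499.6779479980469, 22.06318473815918), (83.00675201416016, 16.02482795715332), 69.09770202636719) 1970 [142.13433524 146.32534017 148.38679971]
[[477.38547  -13.850227]
 [492.35568  -19.567493]
 [521.97046   57.976597]
 [507.0002    63.693863]]
((499.6779479980469, 22.06318473815918), (83.00675201416016, 16.02482795715332), 69.09770202636719) [[3.5688701e-01 9.3414754e-01 5.0022433e+02 2.3940733e+01]]
[499.05146028  21.10236899]
```

The bar runs (319,155)–(306,252), which is about 0.17 rad from square, with its centre at (499.7, 22.1). I'll align with it and descend.

Call:
{"method": "jog_arm", "body": {
  "offset": [
    [0, -10, 20],
    [0, -10, 20],
    [0, 0, 15],
    [0, 0, 0],
    [0, 0, 0]
  ],
  "delta_rot": [
    [0, -0.7, 5],
    [0, 0, 5],
    [0, 0, 0],
    [0, 0, 0],
    [0, 0, 0]
  ],
  "jaw": [60, 60, 60, 60, 60]
}}

```text
time: 21.15
tool_pos: [501.7, 21.1, 220.8]
tcp_rot: [-179.9, -0.1, -21.1]
ft_force: [0.5, -0.1, 0.2]
finger_gap: 51.3
```

```bash
python3 - <<'E'
from h import *
go((499.7,22.1,160),(180,0,-20.9),3)
E
```

```text
at [501.7  21.1 220.8] [-1.799e+02 -1.000e-01 -2.110e+01] t 21.15 F [ 0.5 -0.1  0.2] gap 51.3
offset [-2.3 -0.1 60.8] rot [-0.12 -0.1  -0.2 ]
per row 3 [-0.8 -0.  20.3] [-0.04 -0.03 -0.07]
```

Call:
{"method": "jog_arm", "body": {
  "offset": [
    [-1, 0, 20],
    [-1, 0, 20],
    [0, 0, 15],
    [0, 0, 5],
    [0, 0, 0],
    [0, 0, 0]
  ],
  "delta_rot": [
    [0, 0, 0],
    [0, 0, 0],
    [0, 0, 0],
    [0, 0, 0],
    [0, 0, 0],
    [0, 0, 0]
  ],
  "jaw": [60, 60, 60, 60, 60, 60]
}}

```text
time: 21.75
tool_pos: [502.5, 20.2, 164.9]
tcp_rot: [-179.8, -0.6, -20.8]
ft_force: [0.3, 0.4, -0.2]
finger_gap: 51.7
```

```bash
python3 - <<'E'
from h import *
go((499.7,22.1,120),(180,0,-20.9),3)
snap('wrist','w12')
E
```

```text
at [502.5  20.2 164.9] [-179.8   -0.6  -20.8] t 21.75 F [ 0.3  0.4 -0.2] gap 51.7
offset [-3.7 -0.6 44.9] rot [-0.23 -0.57  0.11]
per row 3 [-1.2 -0.2 15. ] [-0.08 -0.19  0.04]
```

View pics/w12.png

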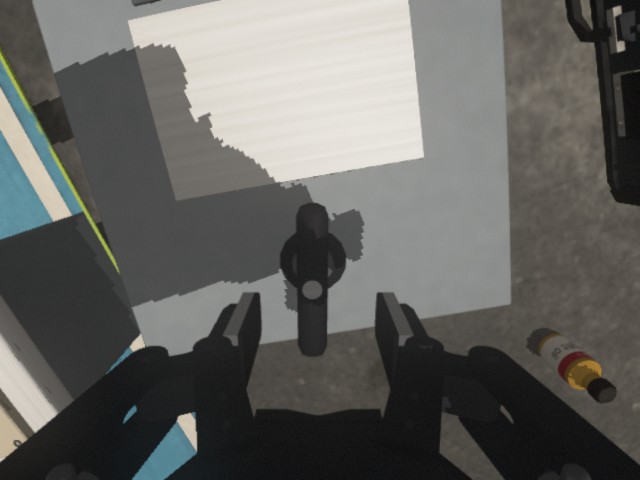

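The bar is centred between the jaws at x≈312 and lined up with the tool. I'll descend onto it.

Call:
{"method": "jog_arm", "body": {
  "offset": [
    [-2, 0, 15],
    [-1, 0, 15],
    [-1, 0, 10],
    [0, 0, 4],
    [0, 0, 0],
    [0, 0, 0]
  ],
  "delta_rot": [
    [0, -0.5, 0],
    [0, 0, 0],
    [0, 0, 0],
    [0, 0, 0],
    [0, 0, 0],
    [0, 0, 0]
  ],
  "jaw": [60, 60, 60, 60, 60, 60]
}}

```text
time: 22.4
tool_pos: [499.0, 21.9, 117.6]
tcp_rot: [-179.8, -0.1, -20.8]
ft_force: [-0.6, 0.0, 0.2]
finger_gap: 51.4
```

```bash
python3 - <<'E'
from h import *
go((499.7,22.1,120),(180,0,-20.9),1)
E
```

```text
at [499.   21.9 117.6] [-1.798e+02 -1.000e-01 -2.080e+01] t 22.4 F [-0.6  0.   0.2] gap 51.4
offset [ 0.6 -0.5 -2.4] rot [-0.24 -0.07  0.13]
per row 1 [ 0.6 -0.5 -2.4] [-0.24 -0.07  0.13]
```

Call:
{"method": "jog_arm", "body": {
  "offset": [
    [0, 0, -2],
    [0, 0, 0],
    [0, 0, 0],
    [0, 0, 0],
    [0, 0, 0],
    [0, 0, 0],
    [0, 0, 0]
  ],
  "delta_rot": [
    [0, 0, 0],
    [0, 0, 0],
    [0, 0, 0],
    [0, 0, 0],
    [0, 0, 0],
    [0, 0, 0],
    [0, 0, 0]
  ],
  "jaw": [45, 30, 18, 12, 12, 12, 12],
  "newtons": 40
}}

```text
time: 23.1
tool_pos: [500.0, 21.7, 121.0]
tcp_rot: [-179.7, -0.2, -20.8]
ft_force: [0.9, 0.3, -1.6]
finger_gap: 15.3
```

```bash
python3 - <<'E'
from h import *
go((499.7,22.1,119),(180,0,-20.9),1)
E
```

```text
at [500.   21.7 121. ] [-179.7   -0.2  -20.8] t 23.1 F [ 0.9  0.3 -1.6] gap 15.3
offset [-0.4 -0.2  2. ] rot [-0.28 -0.2   0.12]
per row 1 [-0.4 -0.2  2. ] [-0.28 -0.2   0.12]
```

Call:
{"method": "jog_arm", "body": {
  "offset": [
    [0, 0, 0],
    [0, 0, 0],
    [0, 0, 0.3],
    [0, 0, 0.3],
    [0, 0, 0.3],
    [0, 0, 0]
  ],
  "delta_rot": [
    [0, 0, 4],
    [0, 0, 4],
    [0, 0, 4],
    [0, 0, 4],
    [0, 0, 4],
    [0, 0, 0]
  ],
  "jaw": [10, 10, 10, 10, 10, 10]
}}

```text
time: 23.7
tool_pos: [500.1, 21.7, 121.0]
tcp_rot: [-179.7, -0.1, -41.5]
ft_force: [-0.1, 1.0, -2.9]
finger_gap: 15.1
```

```bash
python3 - <<'E'
from h import *
go((499.7,22.1,119),(180,0,-41),1);print(monitor.sense()['wrist_torque'])
E
```

```text
at [500.1  21.7 121. ] [-1.797e+02 -1.000e-01 -4.150e+01] t 23.7 F [-0.1  1.  -2.9] gap 15.1
offset [-0.5 -0.   2. ] rot [-0.33 -0.11 -0.49]
per row 1 [-0.5 -0.   2. ] [-0.33 -0.11 -0.49]
[-0.09331461 -0.19530861 -0.01156714]
```

Call:
{"method": "jog_arm", "body": {
  "offset": [
    [0, 0, 0.4],
    [0, 0, 0.4],
    [0, 0, 0.4],
    [0, 0, 0.4],
    [0, 0, 0.4],
    [0, 0, 0]
  ],
  "delta_rot": [
    [0, 0, 4],
    [0, 0, 4],
    [0, 0, 4],
    [0, 0, 4],
    [0, 0, 4],
    [0, 0, 0]
  ],
  "jaw": [10, 10, 10, 10, 10, 10]
}}

```text
time: 24.3
tool_pos: [500.1, 21.5, 120.0]
tcp_rot: [-179.7, -0.0, -61.4]
ft_force: [-0.2, 0.5, -2.0]
finger_gap: 14.9
```

```bash
python3 - <<'E'
from h import *
go((499.7,22.1,119),(180,0,-61),1);print(monitor.sense()['wrist_torque'])
E
```

```text
at [500.1  21.5 120. ] [-179.7   -0.   -61.4] t 24.3 F [-0.2  0.5 -2. ] gap 14.9
offset [-0.7  0.   1. ] rot [-0.33 -0.04 -0.41]
per row 1 [-0.7  0.   1. ] [-0.33 -0.04 -0.41]
[-0.08525446 -0.24847555 -0.10007077]
```

Call:
{"method": "jog_arm", "body": {
  "offset": [
    [0, 0, 0.5],
    [0, 0, 0.5],
    [0, 0, 0.5],
    [0, 0, 0.5],
    [0, 0, 0.4],
    [0, 0, 0]
  ],
  "delta_rot": [
    [0, 0, 4],
    [0, 0, 4],
    [0, 0, 4],
    [0, 0, 4],
    [0, 0, 4],
    [0, 0, 0]
  ],
  "jaw": [10, 10, 10, 10, 10, 10]
}}

```text
time: 24.9
tool_pos: [500.0, 21.2, 118.3]
tcp_rot: [-179.7, 0.0, -80.8]
ft_force: [-0.8, -0.4, -1.3]
finger_gap: 15.1
```

```bash
python3 - <<'E'
from h import *
go((499.7,22.1,117),(180,0,-81),1);print(monitor.sense()['wrist_torque'])
E
```

```text
at [500.   21.2 118.3] [-179.7    0.   -80.8] t 24.9 F [-0.8 -0.4 -1.3] gap 15.1
offset [-1.   0.2  1.3] rot [-0.32  0.03  0.19]
per row 1 [-1.   0.2  1.3] [-0.32  0.03  0.19]
[ 0.11464457 -0.28451969 -0.11095198]
```

Call:
{"method": "jog_arm", "body": {
  "offset": [
    [0, 0, 0.4],
    [0, 0, 0.4],
    [0, 0, 0.4],
    [0, 0, 0.2],
    [0, 0, 0],
    [0, 0, 0]
  ],
  "delta_rot": [
    [0, 0, 4],
    [0, 0, 4],
    [0, 0, 4],
    [0, 0, 3],
    [0, 0, 2],
    [0, 0, 0]
  ],
  "jaw": [10, 10, 10, 10, 10, 10]
}}

```text
time: 25.5
tool_pos: [500.0, 21.1, 118.1]
tcp_rot: [-179.7, 0.1, -96.8]
ft_force: [-1.0, -0.2, -2.2]
finger_gap: 15.4
```

```bash
python3 - <<'E'
from h import *
go((499.7,22.1,117),(180,0,-97),1);print(monitor.sense()['wrist_torque'])
E
```

```text
at [500.   21.1 118.1] [-1.797e+02  1.000e-01 -9.680e+01] t 25.5 F [-1.  -0.2 -2.2] gap 15.4
offset [-0.9  0.4  1.1] rot [-0.32  0.1   0.19]
per row 1 [-0.9  0.4  1.1] [-0.32  0.1   0.19]
[-0.069471   -0.31995865 -0.14806234]
```

Call:
{"method": "jog_arm", "body": {
  "offset": [
    [0, 0, 0],
    [0, 0, 0],
    [0, 0, 0]
  ],
  "delta_rot": [
    [0, 0, 2],
    [0, 0, 2],
    [0, 0, 0]
  ],
  "jaw": [10, 10, 10]
}}

```text
time: 25.8
tool_pos: [499.8, 21.2, 118.1]
tcp_rot: [-179.7, 0.1, -100.0]
ft_force: [-0.6, -1.0, -1.0]
finger_gap: 15.4
```

```bash
python3 - <<'E'
from h import *
go((499.7,22.1,117),(180,0,-97),1);print(monitor.sense()['wrist_torque'])
E
```

```text
at [499.8  21.2 118.1] [-1.797e+02  1.000e-01 -1.000e+02] t 25.8 F [-0.6 -1.  -1. ] gap 15.4
offset [-0.9  0.3  1.1] rot [-0.3   0.07 -3.01]
per row 1 [-0.9  0.3  1.1] [-0.3   0.07 -3.01]
[-0.05909507 -0.22709463  1.31941678]
```

The torque jumped to 1.3 N m, so the handle is at its stop. I'll release it and look.

Call:
{"method": "jog_arm", "body": {
  "offset": [
    [0, 0, 0],
    [0, 0, 0],
    [0, 0, 0],
    [0, 0, 0],
    [0, 0, -15],
    [0, 0, -30],
    [0, 0, -40],
    [0, 0, -40],
    [0, 0, -40],
    [0, 0, 0]
  ],
  "delta_rot": [
    [0, 0, 0],
    [0, 0, 0],
    [0, 0, 0],
    [0, 0, 0],
    [0, 0, 0],
    [0, 0, 0],
    [0, 0, 0],
    [0, 0, 0],
    [0, 0, 0],
    [0, 0, 0]
  ],
  "jaw": [30, 50, 60, 60, 60, 60, 60, 60, 60, 60]
}}

```text
time: 26.8
tool_pos: [497.8, 21.2, 294.4]
tcp_rot: [-179.7, 0.1, -99.6]
ft_force: [1.0, -0.5, 0.1]
finger_gap: 51.6
```

```bash
python3 - <<'E'
from h import *
go((499.7,22.1,117),(180,0,-97),1)
snap('wrist','w13');snap('scene','s13')
Q=cloud('w13').reshape(-1,3);b=np.array([499.7,22.1])
m=(np.hypot(Q[:,0]-b[0],Q[:,1]-b[1])<70)&(Q[:,2]>125)&(Q[:,2]<160)
print(cv2.minAreaRect(Q[m][:,:2].astype(np.float32)),m.sum(),np.percentile(Q[m][:,2],[5,50,95]))
c,sn=np.cos(np.radians(-11)),np.sin(np.radians(-11))
q=Q-np.r_[BC,0]; x=q[:,0]*c+q[:,1]*sn; y=-q[:,0]*sn+q[:,1]*c
k=(abs(x)<115)&(y>-105)&(y<100)&(Q[:,2]>90)&(Q[:,2]<108)
A=np.c_[x[k],y[k],np.ones(k.sum())];print('door plane',np.linalg.lstsq(A,Q[k][:,2],rcond=None)[0],k.sum())
Q=cloud('w11').reshape(-1,3)
q=Q-np.r_[BC,0]; x=q[:,0]*c+q[:,1]*sn; y=-q[:,0]*sn+q[:,1]*c
k=(abs(x)<115)&(y>-105)&(y<100)&(Q[:,2]>90)&(Q[:,2]<108)
A=np.c_[x[k],y[k],np.ones(k.sum())];print('before',np.linalg.lstsq(A,Q[k][:,2],rcond=None)[0],k.sum())
E
```

```text
at [497.8  21.2 294.4] [-1.797e+02  1.000e-01 -9.960e+01] t 26.8 F [ 1.  -0.5  0.1] gap 51.6
offset [ -0.8  -0.8 177.4] rot [-0.3   0.14 -2.63]
per row 1 [ -0.8  -0.8 177.4] [-0.3   0.14 -2.63]
((500.35443115234375, 20.91458511352539), (16.00240135192871, 82.61366271972656), 84.32381439208984) 1639 [139.54587953 143.66663115 145.54371156]
door plane [-1.21084188e-03  1.20250636e-04  9.79301741e+01] 44292
before [ 4.93114506e-05 -1.53730773e-02  9.96878151e+01] 61102
```

View pics/w13.png

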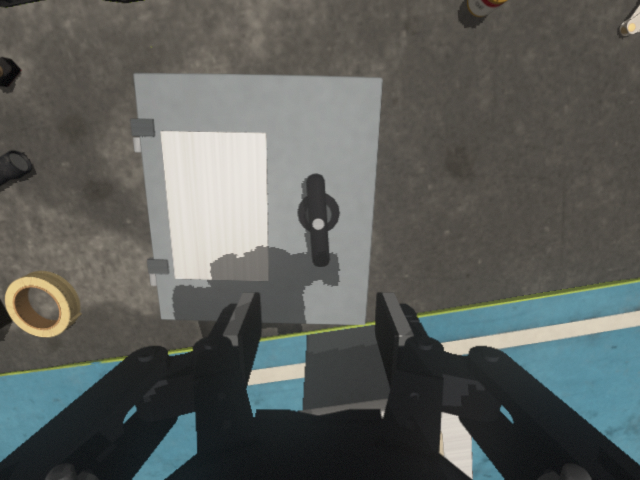

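View pics/s13.png

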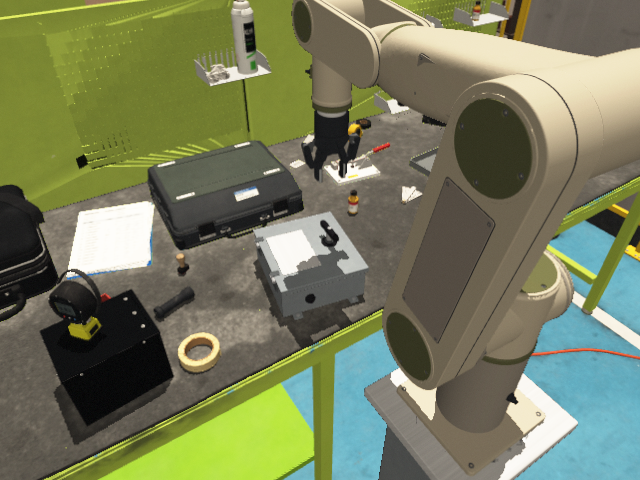

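```bash
python3 - <<'E'
from h import *
print(r.hand_in(), monitor.sense()['time'])
E
```

```text
the job is handed in; nothing more can be done
the job is handed in; nothing more can be done
```

The reference block is back in the box, the door is shut, and the latch is turned to its stop. I handed the job in at about 27 s of the 67 s allowed.

- **Block:** after I let go, its top measured 26 mm, which is the 8 mm floor plus the 18 mm block. It was tilted less than 0.5°, so it lies flat.
- **Door:** it swung shut and met the seal at about 7 N. After latching, its outer face measured level, with a slope of 0.0001 rad against 0.015 rad when it was only resting on the seal.
- **Handle:** it turned clockwise until the torque jumped to about 1.3 N m. The last picture puts it at about 1.48 rad against the nominal 1.5 rad stop; I take the small difference as measurement error. The last 3° or so of wrist turn seems to have been the gripper slipping or flexing against the stop, not the handle moving.
- **Other things:** the fan, bottle, torch and tape looked undisturbed in the pictures I took, but I did not measure them again at the end. When I handed in, the gripper was open, well above the door and touching nothing.

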